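# Unlock the glue pen from its bench holder and hold it out level

## Task

Hand me the green glue pen: pull the red stop knob of its holder sideways all the way out to its stop (it stays out), then draw the pen up along its slope out of the holder. Turn it level with its orange button on top and hold it there, clear of the holder, with its underside about 25 cm above the bench top; finish still holding it, because I will take it from the gripper. Leave the knob out and do not disturb the other things on the bench.

Things in the scene. Friction and masses are not known exactly. Their poses are not given: they have to be found in the camera images.
- holder: blue sloping pen holder on a grey base 180 x 100 x 8 mm, fixed to the bench. Origin on the bench under it; z up, +x the horizontal direction in which the pen comes out (its slope rises towards +x at 40 degrees), red knob on the -y side. A 22 mm wide spine supports the pen from below along its whole length. The knob's pin (8 mm) crosses behind the pen's rear end and bars its way out.
- sleeve_mouth (a point): middle of the floor of the mouth of the holder's sleeve, axes as the holder's. The closed sleeve (inside 43 mm wide, 35 mm high, 4 mm walls, 2 to 4 mm play) covers only the lowest 40 mm of the pen, so drawing the pen 45 mm up the slope frees it. The pen's underside lies on the slope through this point.
- housing (a point): middle of the dark block that carries the knob's pin, 26 mm long up the slope, 22 mm wide, its top 174 mm above the bench, beside the way out, 30 to 52 mm off the centre plane on the -y side. Fingers that hold the pen about 55 mm up the slope from the sleeve mouth (just rearward of the pen's middle) can draw it 48 mm, short of this block, then lift it off.
- stop_knob (a joint): how far the red stop knob is pulled out, m: 0 = pin fully across behind the pen, 0.030 = at its stop, pin clear of the pen. It slides along the holder's -y (horizontal). A light spring pulls it in and friction keeps it where it is left; pulling it out takes 5 to 7 N.
- knob_grip (a point): middle of the red knob (a ribbed cylinder, 20 mm diameter, 30 mm long, its axis horizontal along the holder's y), about 159 mm above the bench; free to be pinched from above with the fingers closing along the holder's x. The point moves with the knob; its axes are the holder's.
- glue_pen: green cordless glue pen, 171 x 37 x 31 mm, about 0.11 kg, orange button on its upper side. Origin: middle of its underside; y along it from nozzle to rear end, x across its width, z out of its upper side. At the start it lies nozzle down on the 40 degree slope, y up the slope, z square off it, origin at (-4, 0, 90) mm in the holder's frame. Grip it across its 37 mm width.
- black_tape: roll of black tape, 62 mm diameter, 19 mm high, lying at the back edge of the bench; bystander. Origin: centre of its underside
- solder_reel: light grey reel, 48 mm diameter, 30 mm tall, standing; bystander. Origin: centre of its underside
Not all that is in view belongs to the job. Of the things that look like the glue_pen, the larger one is meant.

How it is judged:
On the way, in this order (a step that is already met when the one before it is completed fails the run):
1. the red stop knob is pulled out to its stop while the pen still lies in the holder (value of joint stop_knob above 0.027 m and distance of glue_pen from where it was at the start of the episode below 0.02 m), for 0.2 s.
2. the pen is drawn out: the fingers hold it and it no longer touches the holder (distance of glue_pen from where it was at the start of the episode above 0.04 m and contact force between the fingers and glue_pen above 1 N and contact force between glue_pen and holder below 0.1 N), for 0.2 s.
At the end, for the whole second after the job is handed in: the fingers hold the glue pen still, level and button side up to within 0.2 rad (11 degrees), its underside 0.20 to 0.32 m above the bench, touching neither holder nor bystanders; the stop knob is still at least 22 mm out (height (world z) of glue_pen between 0.2 and 0.32 m and angle between glue_pen's own z axis and vertical below 0.2 rad and contact force between the fingers and glue_pen above 1 N and contact force between glue_pen and holder below 0.1 N and linear speed of glue_pen below 0.03 m/s and angular speed of glue_pen below 0.2 rad/s and value of joint stop_knob above 0.022 m and contact force between glue_pen and black_tape below 0.1 N and contact force between glue_pen and solder_reel below 0.1 N); the arm keeps its last pose, push and grip.
It fails at once if a bystander is shifted or knocked over (more than 25 mm) (distance of any of black_tape, solder_reel from where it was at the start of the episode above 0.025 m).
It also fails if it takes over 51 s, if anything falls off the work surface, if the arm or the gripper's body presses on something with over 40 N, if the wrist force passes 120 N, or if a joint passes its speed limit or range.

## Robot

A 6-joint arm with a two-finger parallel gripper is mounted at the origin on the work surface; the furniture and walls round the work are solid. World frame = base frame: x ahead of the robot, y to its left, z up, the work surface at z = 0. Lengths are in m, angles in rad, forces in N, time in s.
With the tool pointing down it reaches from about 0.35 to 0.975 m from the base axis. Payload 7.1 kg.
Tool frame: the origin (TCP) lies midway between the tips of the shut fingers; the grasp point (between the pads) lies 19 mm behind it; z points along the fingers, y is the line along which they close (so a half turn about z gives the same grasp; the last joint's range is limited). The gripper opens to 88 mm and grips with 3 to 60 N. Pads are 20 mm wide; open, the fingers measure 115 mm over their backs; the gripper's body (75 mm by 178 mm) begins 61 mm behind the grasp point.
Start: joints at [-1.25, 0.423, 1.63, -0, 1.089, -0.019], TCP at [0.208, -0.589, 0.223] pointing down, gripper open.
Joint ranges: [-3, 3], [-0.9, 2.11], [0.09, 2.58], [-1.31, 4.45], [0.11, 2.69], [-2.54, 2.54]. Speed limits (rad/s): [2.39, 2.39, 3.01, 3.14, 3.14, 3.14].

## Interface

Orientations are given as a unit quaternion [w, x, y, z].
In Python, from station import move_pose, movel, movej, command_gripper, wait, inverse_kinematics, read_camera, camera_info, MotionError, job_done, get_time, get_joint_pos, get_qvel, get_effort, get_tcp_pos, get_ee_rot, get_ft_force, get_ft_torque, get_grip_width, get_finger_force gives the robot as it stands. Calls block until the motion is done:
- move_pose(position, orientation): joint-space move of the TCP to a pose.
- movel(position, frame=None, v=0.15, until_force=None): straight line of the TCP; frame=None keeps the orientation; v is the mean speed in m/s. With until_force (N) it stops when the force on the tool has changed by that much, and returns True; else False.
- movej(angles): joint-space move.
- command_gripper(opening): opening from 0.0 (shut) to 1.0 (fully open); the grip force is fixed at half the most; returns when the fingers have stopped.
- wait(seconds).
- inverse_kinematics(position, orientation): joint angles nearest the present ones, or None.
- read_camera(name): name is "side" or "top"; returns the picture (480x640x3 uint8, red, green, blue); there is no depth.
- camera_info(name): a dict with "intrinsics" (3x3 intrinsics, pixels), "T" (4x4, takes a point from camera to world coordinates). Camera axes: x right, y up, looking along -z (the intrinsics and any distortion apply to the point x, -y, -z); pixel columns grow to the right and rows downward; lengths in m; the calibration is good to about 2 mm. A picture is of the moment at which its call begins. camera_info takes no time and is no camera call.
A pose or a line that the arm cannot do raises MotionError and nothing moves.
- job_done(): hands the job in; it is judged then, once.
Readings, each from a call of its own:
- get_time(): time.
- get_joint_pos(): joint angles.
- get_qvel(): joint speeds.
- get_effort(): joint torques, N m.
- get_tcp_pos(): TCP position.
- get_ee_rot(): TCP orientation.
- get_ft_force(): force on the tool from outside, world axes, zero at the start.
- get_ft_torque(): the same for the moment, N m.
- get_grip_width(): opening from 0.0 (shut) to 1.0 (fully open).
- get_finger_force(): force on a finger pad.
Only numpy, scipy, OpenCV 4.12 (cv2) and the standard library are available. Lean on these libraries where they do the work, as an engineer would, in place of code of your own. Each camera call takes 0.05 s, during which the arm holds its last target. There are 200 camera calls.

## Working session

There is one attempt and no reset: what is moved stays moved. The work goes in short steps, each a Python script; the robot and the scene stay as the last script left them, time stands still between calls to the robot, and variables do not carry over. Pictures are saved under pics/ and viewed, at most 10 in all, crops included, and the job is handed in when it is done.

```bash
mkdir -p pics
python3 - <<'E'
from station import *
import cv2
for n in("side","top"):
    cv2.imwrite(f"pics/{n}0.png",read_camera(n)[:,:,::-1])
    i=camera_info(n);print(n,i)
print(get_ee_rot(),get_time())
E
```

```text
side {'intrinsics': array([[609.49225737,   0.        , 325.54934462],
       [  0.        , 609.49225737, 237.58279395],
       [  0.        ,   0.        ,   1.        ]]), 'T': array([[-0.94138525,  0.22655759, -0.24993092,  0.19839803],
       [-0.33714555, -0.60717368,  0.71949496,  1.02188083],
       [ 0.01125556,  0.76158504,  0.64796723,  1.01983896],
       [ 0.        ,  0.        ,  0.        ,  1.        ]])}
top {'intrinsics': array([[457.2528883 ,   0.        , 314.83324803],
       [  0.        , 457.2528883 , 238.43692703],
       [  0.        ,   0.        ,   1.        ]]), 'T': array([[-0.00651653,  0.99739112, -0.07189218,  0.45245089],
       [-0.99997398, -0.006722  , -0.00261646,  0.03045453],
       [-0.00309289,  0.07187326,  0.99740898,  1.21279094],
       [ 0.        ,  0.        ,  0.        ,  1.        ]])}
[-6.78473785e-04  9.85604475e-01  1.69066098e-01 -1.13623395e-04] 0.1
```

View pics/side0.png

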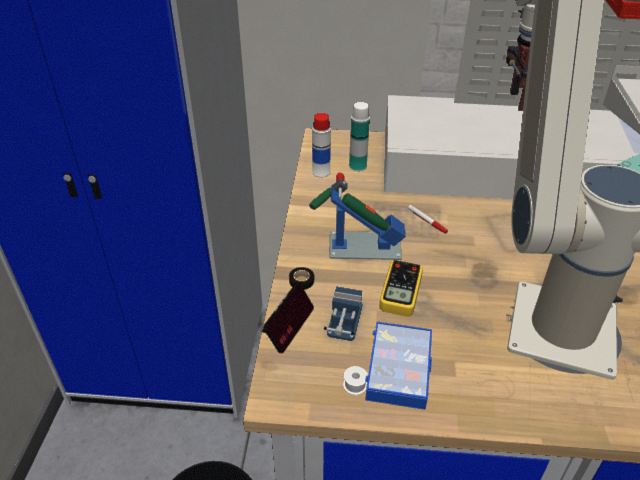

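View pics/top0.png

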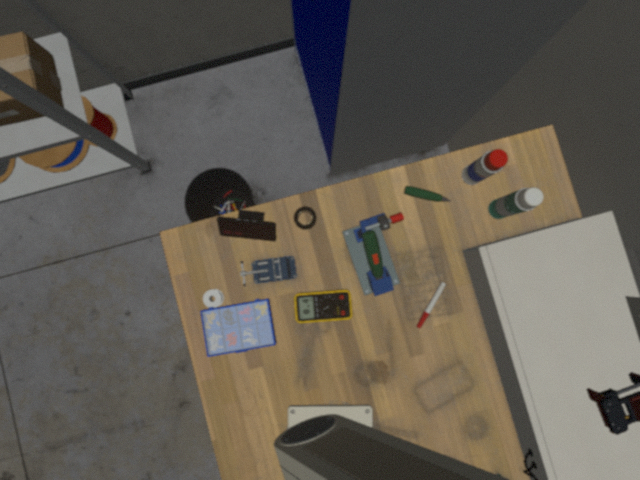

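In the top view there are two green pens: one in the holder at (373,255) and one lying on the bench at (427,194). The pen in the holder has the orange button, is larger and sits beside the red knob at (396,217), so it fits the description. I'll confirm that in an enlarged crop.

Run:
```python
import cv2
a=cv2.imread("pics/top0.png")[180:310,320:460];b=cv2.imread("pics/side0.png")[165:265,300:440]
cv2.imwrite("pics/c1.png",cv2.resize(a,None,fx=4.6,fy=4.6,interpolation=2)[:598])
cv2.imwrite("pics/c2.png",cv2.resize(b,None,fx=5.5,fy=5.5,interpolation=2))
```

```text
(no output)
```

View pics/c1.png

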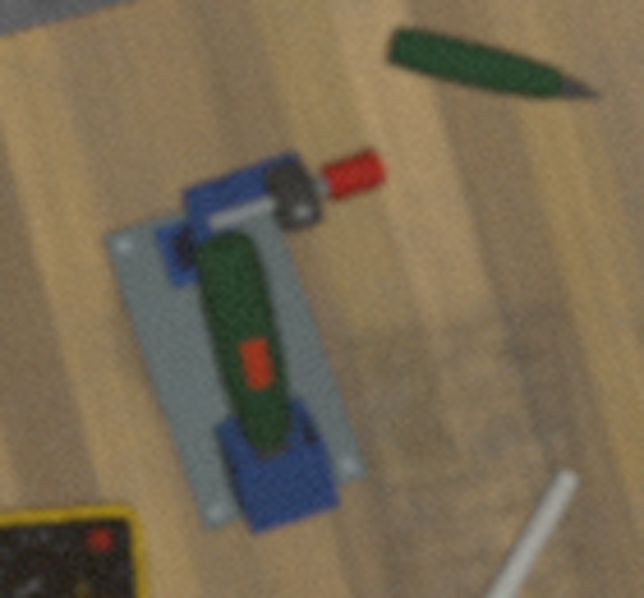

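View pics/c2.png

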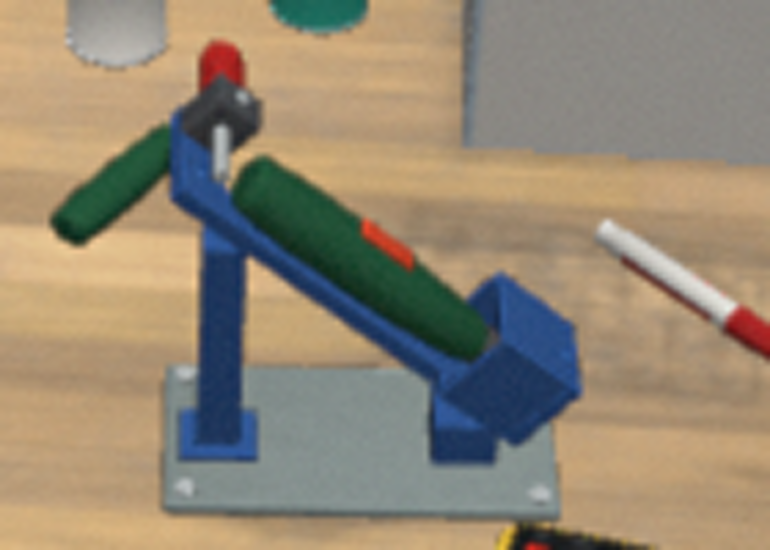

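The crops confirm it: the pen with the button, in the holder, is the larger one. In the top crop (4.6x) the knob is centred at about (353,174), the base corners are at (107,238), (205,527) and (365,475), and the button is at (257,363). In the side crop (5.5x) the base corners are at (167,367), (163,512) and (560,515), and the button is at (388,245).

```bash
cat > h.py <<'E'
import numpy as np
from station import *
def ray(n,u,v):
    i=camera_info(n);K=i["intrinsics"];T=i["T"]
    d=np.linalg.solve(K,[u,v,1]);d=T[:3,:3]@[d[0],-d[1],-d[2]];return T[:3,3],d/np.linalg.norm(d)
def onz(n,u,v,z):
    o,d=ray(n,u,v);return o+d*(z-o[2])/d[2]
def tri(a,b):
    (o1,d1),(o2,d2)=ray("top",*a),ray("side",*b)
    s=np.linalg.lstsq(np.c_[d1,-d2],o2-o1,rcond=None)[0];p,q=o1+s[0]*d1,o2+s[1]*d2
    return (p+q)/2,np.linalg.norm(p-q)
ct=lambda u,v:(320+u/4.6,180+v/4.6)
cs=lambda u,v:(300+u/5.5,165+v/5.5)
E
python3 - <<'E'
from h import *
np.set_printoptions(precision=4,suppress=True)
for p in[(107,238),(205,527),(365,475)]:print("top corner",onz("top",*ct(*p),.008))
for p in[(167,367),(163,512),(560,515)]:print("side corner",onz("side",*cs(*p),.008))
for p in[(123,245),(218,512),(348,466)]:print("top screw",onz("top",*ct(*p),.009))
for p in[(187,373),(185,487),(540,493)]:print("side screw",onz("side",*cs(*p),.009))
print("knob",[onz("top",*ct(*p),.159) for p in[(327,180),(353,174),(378,167)]])
print("housing corner tops",[onz("top",*ct(*p),.174) for p in[(264,168),(307,158)]])
print("button",tri(ct(257,363),cs(388,245)))
print("pen rear",onz("top",*ct(228,240),.163))
print("pin end",tri(ct(213,221),cs(221,177)))
print("sleeve top/end",onz("top",*ct(265,450),.06))
E
```

```text
top corner [ 0.5565 -0.0417  0.008 ]
top corner [ 0.3911 -0.0956  0.008 ]
top corner [ 0.42   -0.1872  0.008 ]
side corner [ 0.5849 -0.1281  0.008 ]
side corner [ 0.5529 -0.0317  0.008 ]
side corner [ 0.3853 -0.092   0.008 ]
top screw [ 0.5524 -0.0507  0.009 ]
top screw [ 0.3996 -0.103   0.009 ]
top screw [ 0.4252 -0.1774  0.009 ]
side screw [ 0.5742 -0.1261  0.009 ]
side screw [ 0.5488 -0.05    0.009 ]
side screw [ 0.3973 -0.1021  0.009 ]
knob [array([ 0.5721, -0.1437,  0.159 ]), array([ 0.575 , -0.1569,  0.159 ]), array([ 0.5785, -0.1695,  0.159 ])]
housing corner tops [array([ 0.5766, -0.1101,  0.174 ]), array([ 0.5814, -0.1315,  0.174 ])]
button (array([ 0.48  , -0.1123,  0.1207]), np.float64(0.0025317805084786593))
pen rear [ 0.5417 -0.0929  0.163 ]
pin end (array([ 0.5501, -0.0866,  0.1574]), np.float64(0.003560229433745389))
sleeve top/end [ 0.4353 -0.1235  0.06  ]
```

```bash
cat >> h.py <<'E'
from scipy.spatial.transform import Rotation as R
YAW=np.deg2rad(18.7);HX=np.array([np.cos(YAW),np.sin(YAW),0]);HY=np.array([-HX[1],HX[0],0]);Z=np.array([0,0,1.])
def quat(y,z):
    q=R.from_matrix(np.c_[np.cross(y,z),y,z]).as_quat();return list(np.r_[q[3],q[:3]])
a=np.deg2rad(40);S=np.cos(a)*HX+np.sin(a)*Z;N=-np.sin(a)*HX+np.cos(a)*Z
E
python3 - <<'E'
from h import *
np.set_printoptions(precision=3,suppress=True)
k=np.array([.575,-.157,.140])
for s in(1,-1):
    print(s,inverse_kinematics(list(k),quat(s*HX,-Z)),inverse_kinematics(list(k-.03*HY),quat(s*HX,-Z)))
O=np.array([.4873,-.114,0])+.008*HX
g=O-.004*HX+.090*Z+.0095*S-.001*N
for s in(1,-1):
    for d in(0,.08):print('pen',s,d,inverse_kinematics(list(g+d*N),quat(s*HY,-N)),inverse_kinematics(list(g+.048*S+d*N),quat(s*HY,-N)))
    print('lvl',inverse_kinematics([.5,-.114,.249],quat(s*HY,-Z)))
E
```

```text
1 [-0.287  0.486  1.752 -0.     0.904 -0.613] [-0.327  0.508  1.712 -0.     0.922 -0.653]
-1 [-0.287  0.486  1.752 -0.     0.904  2.529] [-0.327  0.508  1.712 -0.     0.922  2.489]
pen 1 0 [-0.545  0.473  2.307  1.804  0.53   2.134] [-0.471  0.41   2.249  1.662  0.48   2.374]
pen 1 0.08 [-0.667  0.275  2.354  1.442  0.574  2.429] None
lvl [-0.247  0.226  1.851 -0.     1.065 -2.145]
pen -1 0 [-0.545  0.473  2.307  1.804  0.53  -1.007] [-0.471  0.41   2.249  1.662  0.48  -0.768]
pen -1 0.08 [-0.667  0.275  2.354  1.442  0.574 -0.712] [-0.577  0.219  2.292  1.318  0.549 -0.478]
lvl [-0.247  0.226  1.851 -0.     1.065  0.997]
```

Run:
```python
from h import *
import cv2
np.set_printoptions(precision=4,suppress=True)
k=np.array([.575,-.157,.140]);q=quat(HX,-Z)
p=get_tcp_pos();movel([p[0],p[1],.33],v=.25);print(get_time())
move_pose(list(k+.12*Z),q);print(get_time())
command_gripper(.6)
print(movel(list(k),v=.15,until_force=8),get_tcp_pos(),get_ft_force())
cv2.imwrite("pics/s1.png",cv2.resize(read_camera("side")[150:270,270:430,::-1],None,fx=5,fy=5,interpolation=2))
print(get_time())
```

```text
0.6833
2.7333
False [ 0.5757 -0.1572  0.1408] [-0.4201  0.1639  0.9394]
4.45
```

View pics/s1.png

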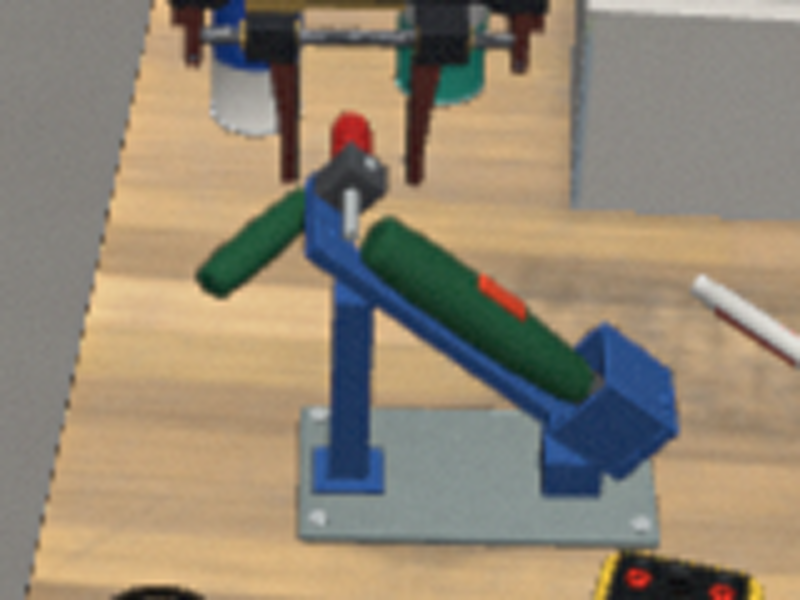

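The knob, at (350,135), lies midway between the fingertips at (290,180) and (415,180). Next I pinch it and pull.

Run:
```python
from h import *
import cv2
np.set_printoptions(precision=4,suppress=True)
command_gripper(0);print(get_grip_width()*88,get_finger_force(),get_ft_force())
p0=np.array(get_tcp_pos());f0=np.array(get_ft_force())
print(movel(list(p0-.034*HY),v=.04,until_force=16),(np.array(get_tcp_pos())-p0)@np.c_[HX,HY,Z],(get_ft_force()-f0)@np.c_[HX,HY,Z])
cv2.imwrite("pics/t2.png",cv2.resize(read_camera("top")[180:310,320:460,::-1],None,fx=4.6,fy=4.6,interpolation=2)[:598])
cv2.imwrite("pics/s2.png",cv2.resize(read_camera("side")[150:270,270:430,::-1],None,fx=5,fy=5,interpolation=2))
print(get_grip_width()*88,get_time())
```

```text
19.220615168908907 30.000072419643402 [ 4.5697  2.9098 -1.1051]
True [ 0.     -0.0271 -0.0001] [-4.8465  2.4489  6.8703]
19.51449125079002 5.8917
```

View pics/s2.png

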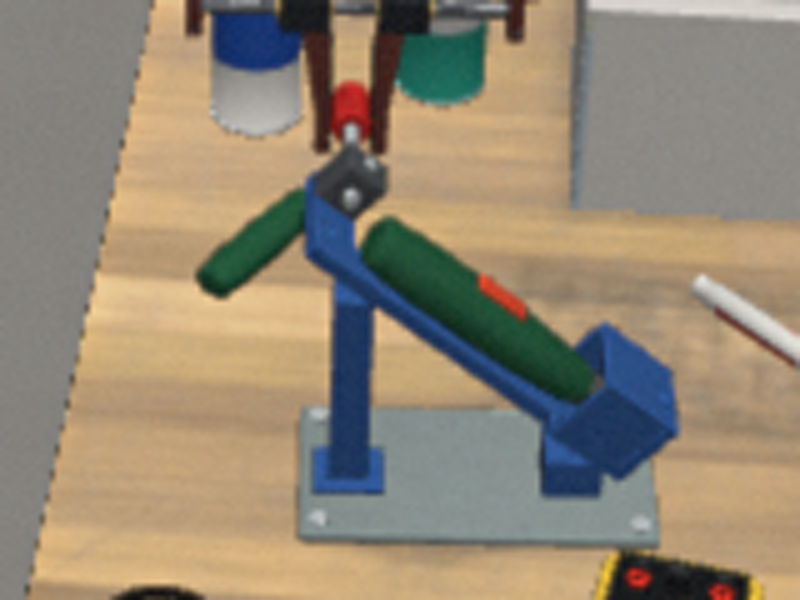

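The pin is retracted, but the arm stopped at 27.1 mm. I pull further, to the stop.

Run:
```python
from h import *
np.set_printoptions(precision=4,suppress=True)
B=np.c_[HX,HY,Z]
p0=np.array(get_tcp_pos());print(get_ft_force()@B)
print(movel(list(p0-.008*HY),v=.02,until_force=18),(np.array(get_tcp_pos())-p0)@B,get_ft_force()@B)
wait(.4);print((np.array(get_tcp_pos())-p0)@B,get_ft_force()@B)
```

```text
[0.6512 3.086  5.8618]
True [-0.      0.0001 -0.    ] [1.782  3.7938 5.6187]
[-0.      0.0001 -0.    ] [1.4913 2.8192 5.4872]
```

Run:
```python
from h import *
import cv2
np.set_printoptions(precision=4,suppress=True)
B=np.c_[HX,HY,Z]
p0=np.array(get_tcp_pos())
for i in(1,2,3,4):
    movel(list(p0-.0015*i*HY),v=.02);print((np.array(get_tcp_pos())-p0)@B,get_ft_force()@B)
    if abs((get_ft_force()@B)[1])>14:break
print(get_time())
I=read_camera("top");cv2.imwrite("pics/t3.png",cv2.resize(I[180:310,320:460,::-1],None,fx=4.6,fy=4.6,interpolation=2)[:598])
```

```text
[-0.     -0.0001  0.0001] [1.6939 7.1454 4.4989]
[-0.0001 -0.0002 -0.    ] [ 1.9936 12.8754  5.8841]
[-0.0001 -0.0003 -0.    ] [ 2.3659 18.9001  8.1143]
7.325
```

The force climbs to 19 N with no motion, so the knob is at its stop. I release, rise and check.

Run:
```python
from h import *
import cv2
np.set_printoptions(precision=4,suppress=True)
p0=np.array(get_tcp_pos());movel(list(p0),v=.03)
command_gripper(.6);movel(list(p0+.12*Z),v=.2)
O=np.array([.4873,-.114,0])+.008*HX
g=O-.004*HX+.090*Z+.0095*S-.001*N
move_pose(list(g+.10*N+[-.06,.0,.04]),quat(-HY,-N));print(get_time())
t=cv2.resize(read_camera("top")[180:310,320:460,::-1],None,fx=4.6,fy=4.6,interpolation=2)[:598]
cv2.imwrite("pics/t4.png",t)
s=cv2.resize(read_camera("side")[150:270,270:430,::-1],None,fx=5,fy=5,interpolation=2);cv2.imwrite("pics/s4.png",s)
```

```text
10.15
```

View pics/t4.png

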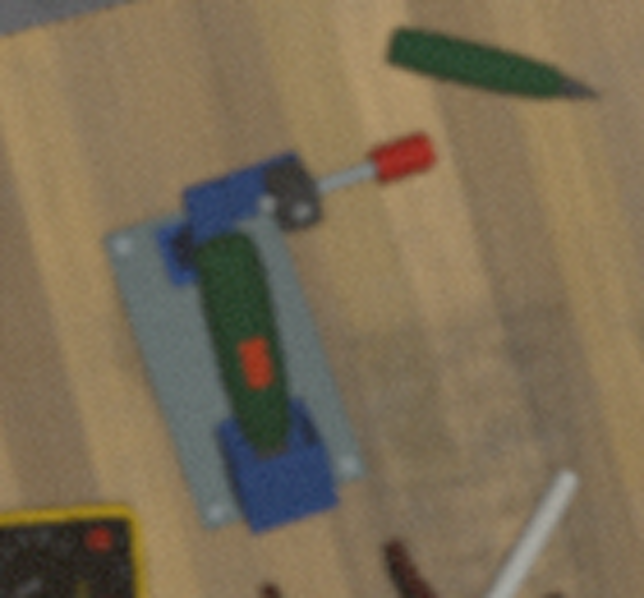

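Run:
```python
from h import *
import cv2
np.set_printoptions(precision=4,suppress=True)
P=[]
for f in("t4.png","c1.png"):
    i=cv2.imread("pics/"+f).astype(int);m=(i[:,:,2]>1.8*i[:,:,1])&(i[:,:,2]>90);m[230:]=0;v,u=np.nonzero(m)
    p=onz("top",*ct(u.mean()+.0,v.mean()),.161);P.append(p);print(u.mean(),v.mean(),len(u),p,(p-[.4873,-.114,0])@np.c_[HX,HY,Z])
print((P[0]-P[1])@np.c_[HX,HY,Z])
for f in("t4.png","c1.png"):
    i=cv2.imread("pics/"+f).astype(int);m=(i[:,:,2]>1.8*i[:,:,1])&(i[:,:,2]>90);m[230:]=0;v,u=np.nonzero(m)
    pr=np.array([onz("top",*ct(a,b),.161) for a,b in zip(u[::9],v[::9])])@HY;print(np.percentile(pr,[1,50,99]))
```

```text
403.445464362851 157.2084233261339 1852 [ 0.5831 -0.182   0.161 ] [ 0.0689 -0.0951  0.161 ]
353.85812964930926 174.42933049946865 1882 [ 0.5746 -0.1569  0.161 ] [ 0.0689 -0.0686  0.161 ]
[ 0.     -0.0265  0.    ]
[-0.3736 -0.3597 -0.3456]
[-0.3468 -0.3327 -0.3191]
```

The measured shift is 26.5 mm, which is short of 30. I grip the knob again and pull more firmly to make sure it reaches its stop.

Run:
```python
from h import *
import cv2
np.set_printoptions(precision=4,suppress=True)
B=np.c_[HX,HY,Z]
k=np.array([.5835,-.183,.142]);q=quat(HX,-Z)
move_pose(list(k+.11*Z),q);movel(list(k),v=.2,until_force=10)
print(get_ft_force()@B,get_tcp_pos());command_gripper(0)
p0=np.array(get_tcp_pos());print(get_ft_force()@B,get_time())
for i in range(1,9):
    movel(list(p0-.0015*i*HY),v=.02);f=get_ft_force()@B;print((np.array(get_tcp_pos())-p0)@B,f)
    if abs(f[1])>26:break
p1=np.array(get_tcp_pos());i=read_camera("top");cv2.imwrite("pics/t5.png",cv2.resize(i[180:310,320:460,::-1],None,fx=4.6,fy=4.6,interpolation=2)[:598])
print(p1,get_time())
```

```text
[-0.1401 -0.1266 -0.7003] [ 0.5836 -0.1836  0.1428]
[ 5.0695  0.8648 -0.2598] 12.6167
[ 0.     -0.0004 -0.    ] [1.5233 4.9818 1.953 ]
[-0.     -0.0009 -0.0001] [2.4156 8.9703 3.3627]
[-0.0001 -0.001  -0.0001] [ 2.5675 14.5651  5.3978]
[-0.0001 -0.0012 -0.0002] [ 4.3198 19.864   8.1332]
[-0.0001 -0.0012 -0.0002] [ 4.7851 26.0466 10.7804]
[ 0.5853 -0.1839  0.1423] 13.9333
```

That is solid contact at the same place (knob TCP at (0.585,-0.184)), so this is the stop. Now I release and go for the pen. Refined centre plane: about 3.5 mm to +y and 4 mm to +x of the base centre.

```bash
cat >> h.py <<'E'
O=np.array([.4873,-.114,0])+.004*HX+.0035*HY
G=O-.004*HX+.090*Z+.0095*S-.001*N;QP=quat(-HY,-N)
E
python3 - <<'E'
from h import *
import cv2
np.set_printoptions(precision=4,suppress=True)
p0=np.array(get_tcp_pos());movel(list(p0),v=.03)
command_gripper(.6);p0=np.array(get_tcp_pos());movel(list(p0+.12*Z),v=.2);command_gripper(.75)
move_pose(list(G+.10*N),QP)
print(movel(list(G),v=.12,until_force=8),(get_tcp_pos()-G)@np.c_[S,HY,N],get_ft_force(),get_time())
t=cv2.resize(read_camera("top")[180:310,320:460,::-1],None,fx=3,fy=3,interpolation=2)[:400]
s=cv2.resize(read_camera("side")[160:260,300:430,::-1],None,fx=3,fy=4,interpolation=2)[:400]
s=cv2.resize(read_camera("side")[160:260,310:410,::-1],None,fx=3.9,fy=3.9,interpolation=2)
cv2.imwrite("pics/b6.png",np.hstack([t[:390],s[:390]])[:,:800])
E
```

```text
False [0.0002 0.     0.0001] [ 0.2069 -0.6934 -0.509 ] 18.3917
```

View pics/b6.png

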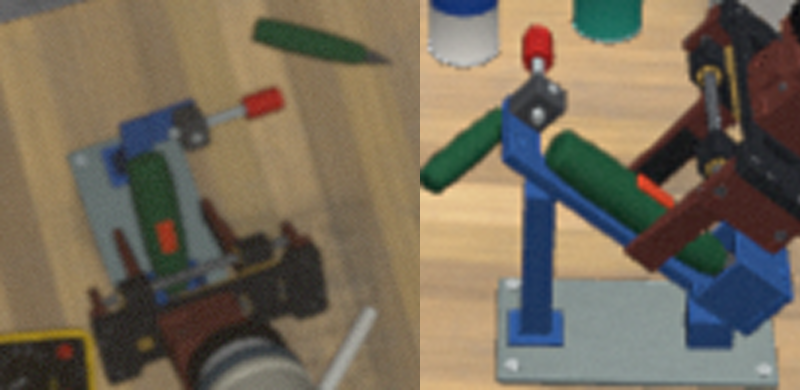

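The picture shows the knob out, with the fingers straddling the pen clear of the sleeve and the housing. I close and check the side force.

Run:
```python
from h import *
np.set_printoptions(precision=4,suppress=True)
B=np.c_[S,HY,N]
command_gripper(.5);print(get_ft_force()@B,get_finger_force())
command_gripper(0);print(get_ft_force()@B,get_finger_force(),get_grip_width()*88,(get_tcp_pos()-G)@B,get_ft_torque()@B,get_time())
```

```text
[-0.2033  0.9657  0.2101] 0.0
[ 0.0997  0.5426 -0.0672] 29.68846321105957 36.95365046770388 [-0.      0.0001 -0.    ] [ 0.1243  0.2809 -0.0489] 19.375
```

The grip is clean: 37 mm wide with no side load. Now I draw the pen 48 mm, lift it off and level it.

Run:
```python
from h import *
import cv2
np.set_printoptions(precision=4,suppress=True)
B=np.c_[S,HY,N]
r=movel(list(G+.048*S),v=.06,until_force=20);d=(get_tcp_pos()-G)@B
print(r,d,get_ft_force()@B,get_grip_width()*88)
if not r:
    r=movel(list(G+.048*S+.07*N),v=.1,until_force=20);print(r,get_ft_force()@B,get_tcp_pos())
if not r:
    p=np.array(get_tcp_pos());q=p.copy();q[2]=max(q[2],.28)
    movel(list(q),v=.15)
    tgt=[.47,-.12,.28];move_pose(tgt,quat(-HY,-Z));movel([.47,-.12,.250],v=.1)
wait(.5);print(get_tcp_pos(),get_ft_force(),get_grip_width()*88,get_finger_force(),get_time())
t=cv2.resize(read_camera("top")[160:340,300:480,::-1],(400,400),interpolation=2)
s=cv2.resize(read_camera("side")[110:270,270:430,::-1],(400,400),interpolation=2)
cv2.imwrite("pics/b7.png",np.hstack([t,s]))
```

```text
False [0.0476 0.0002 0.    ] [-0.2559  0.6428 -0.8524] 37.33551030841898
False [-1.2906  0.3456  0.2499] [ 0.4859 -0.1108  0.1796]
[ 0.4701 -0.12    0.2501] [ 0.221   0.528  -0.8764] 37.367084373793176 29.685637950897217 23.8833
```

View pics/b7.png

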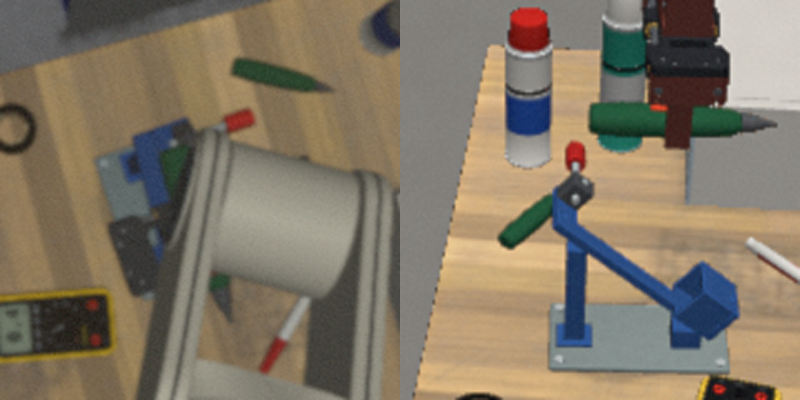

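The pen is level with its orange button up (side view, (660,107)), clear of the holder, and the knob is still out.

```bash
python3 -c "from station import *; print(job_done())"
```

```text
the job is handed in; nothing more can be done
None
```

The job is handed in (no verdict was returned): the gripper holds the green glue pen level, button up, about 25 cm above the bench and clear of the holder. The red knob is still out; pulled against its stop, its travel measured only about 27 mm against the nominal 30 mm. I saw no bystander disturbed, though I didn't re-check the solder reel at the end.

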